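# Sort bottles and tubes onto their colour-coded drip stands

## Task

Sort the two bottles and two tubes with blue and orange caps that stand among the stands: set each down on the round drip stand of its cap's colour, bottles on the large stands and tubes on the small ones, each standing upright and flat on the stand's floor inside the rim. Set them down rather than dropping them, tip nothing over, and leave the two black-capped brown bottles, and the tubes at the back by the rack, where they stand.

Things in the scene. Friction and masses are not known exactly. Their poses are not given: they have to be found in the camera images.
- blue_bottle_center (a point): centre (half-way up) of the white bottle with the blue screw cap, standing loose and upright in the near part of the worktop: 111 mm tall, round body 56 mm across, cap 38 mm across between 88 and 110 mm above its underside (can be gripped there from above); z axis up its own axis; about 0.3 kg, varying
- orange_bottle_center (a point): centre (half-way up) of the white bottle with the orange screw cap, standing loose and upright in the near part of the worktop: 124 mm tall, round body 60 mm across, cap 40 mm across between 102 and 122 mm above its underside (can be gripped there from above); z axis up its own axis; about 0.3 kg, varying
- blue_tube_center (a point): centre (half-way up) of the slim clear self-standing tube with the blue screw cap, standing loose and upright in the near part of the worktop (not one of the tubes at the back, in or by the blue rack): 114 mm tall, round body 28 mm across, cap 33 mm across between 101 and 113 mm above its underside (can be gripped there from above); z axis up its own axis; about 0.04 kg, varying
- orange_tube_center (a point): centre (half-way up) of the slim clear self-standing tube with the orange screw cap, standing loose and upright in the near part of the worktop (not one of the tubes at the back, in or by the blue rack): 114 mm tall, round body 28 mm across, cap 33 mm across between 101 and 113 mm above its underside (can be gripped there from above); z axis up its own axis; about 0.04 kg, varying
- stand_blue_large: large round blue drip stand, the place of the blue-capped bottle: a shallow fixed tray, inner diameter 84 mm, outer 92 mm, floor of the same colour 4 mm above the worktop, rim top 12 mm above the worktop; origin at the centre of its underside (on the worktop), z up; its yaw has no meaning
- stand_orange_large: large round orange drip stand, the place of the orange-capped bottle: a shallow fixed tray, inner diameter 84 mm, outer 92 mm, floor of the same colour 4 mm above the worktop, rim top 12 mm above the worktop; origin at the centre of its underside (on the worktop), z up; its yaw has no meaning
- stand_blue_small: small round blue drip stand, the place of the blue-capped tube: a shallow fixed tray, inner diameter 56 mm, outer 64 mm, floor of the same colour 4 mm above the worktop, rim top 12 mm above the worktop; origin at the centre of its underside (on the worktop), z up; its yaw has no meaning
- stand_orange_small: small round orange drip stand, the place of the orange-capped tube: a shallow fixed tray, inner diameter 56 mm, outer 64 mm, floor of the same colour 4 mm above the worktop, rim top 12 mm above the worktop; origin at the centre of its underside (on the worktop), z up; its yaw has no meaning
- amber_bottle_center (a point): centre (half-way up) of a brown bottle with a black cap, loose, not to be moved: 50 mm across, 101 mm tall
- dropper_bottle_center (a point): centre (half-way up) of a small brown bottle with a black cap, loose, not to be moved: 30 mm across, 72 mm tall
Mind the look-alikes: they are no part of the job. What is shaped like the part that bears blue_tube_center but purple or red is not meant.

How it is judged:
By the outcome, as a careful person would: the job done as asked, in the order asked, and still so for the second after the job is handed in, with the robot touching nothing.
It also fails if it takes over 96 s, if anything falls off the work surface, if the arm or the gripper's body presses on something with over 40 N, if the wrist force passes 120 N, or if a joint passes its speed limit or range.

## Robot

A 6-joint arm with a two-finger parallel gripper is mounted at the origin on a cart in front of the work surface, level with it; the furniture and walls round the work are solid. World frame = base frame: x ahead of the robot, y to its left, z up, the work surface at z = 0. Lengths are in m, angles in rad, forces in N, time in s.
With the tool pointing down it reaches from about 0.25 to 0.725 m from the base axis. Payload 4 kg.
Tool frame: the origin (TCP) lies between the finger pads; the fingertips stand 17 mm ahead of it and the grasp point (between the pads) lies 2 mm behind it; z points along the fingers, x is the direction in which the jaws open and shut, and the axes are right-handed (so a half turn about z gives the same grasp; the last joint's range is limited). The gripper opens to 85 mm and grips with 20 to 120 N. Pads are 22 mm wide; open, the fingers measure 114 mm over their backs; the gripper's body (76 mm by 85 mm) begins 54 mm behind the grasp point. The pads swing forward as they close: fully open they stand 13 mm farther back than shut.
Start: joints at [1.256, 0.241, 0.005, 1.335, 0, 1.571], TCP at [0.155, 0.475, 0.248] pointing down, gripper open.
Joint ranges: [-2.72, 2.72], [-1.05, 1.87], [-1.09, 1.28], [-1.99, 2.15], [-1.42, 1.44], [-3.14, 3.14]. Speed limits (rad/s): [2.79, 2.79, 3.14, 3.14, 3.14, 3.14].

## Interface

Orientations are given as a unit quaternion [x, y, z, w].
In Python, from workcell import telemetry, cams, workorder gives the robot as it stands. The module is installed in compiled form; this text tells all that it offers.
- The arm moves only by the tool apply_moves, never from a script. Its argument "moves" is a list that holds one entry, the list of rows, each a list of 4 numbers: the shift along the tool's x, y, z in mm, then the turn about the tool's z in degrees. A call has exactly 10 rows; each row shifts and turns the pose as measured when the row begins, along the tool's axes as they then stand; what a row does not reach is not made up. A row lasts 1/10 s, in which the tool goes at most 50 mm and 8.59 degrees, less where a joint would pass 70% of its speed; a pose out of reach is approached as far as the arm can. A call with a gripper value outside its range is refused whole. "hand" is the gripper's target within -1 to 1 (fully open at 1, half-way at 0, shut at -1), set as the call begins (left out, the last holds). The fingers move at their own pace and stop on an object; the grip force is fixed at half the most. Time passes only in rows, so rows that do not move let the fingers close, or fill a call up. It gives the time, the measured TCP pose, the force and the opening at its end, in the units of the state.
- telemetry.get_obs(): the state, without advancing time (a new reading comes with each control period).
- cams.camera(name): name is "scene" or "top"; returns a dict with "color" (480x640x3 uint8, red, green, blue), "fovy" (degrees; the focal length in pixels is half the picture's height over the tangent of half this angle, whatever the lens; pixels are square), "cx", "cy" (the principal point, pixels), "camera_from_world" (4x4, takes a point from world to camera coordinates). Camera axes: x right, y down, z forward; pixel columns grow to the right and rows downward; lengths in m; the calibration is good to about 2 mm. A picture is of the moment at which its call begins. There is no depth.
- workorder.job_done(): hands the job in, once; it reports no verdict.
The state is a dict: "clock": time; "joint_pos": joint angles; "joint_vel": joint speeds; "tau": joint torques, N m; "eef_pos": TCP position; "tool_rot": TCP orientation; "ft_force": force on the tool from outside, world axes, zero at the start; "ft_torque": the same for the moment, N m; "grip_width": finger opening in m.
Only numpy, scipy, OpenCV 4.12 (cv2) and the standard library are available. Lean on these libraries where they do the work, as an engineer would, in place of code of your own. Each camera call takes 0.05 s, during which the arm holds its last target. There are 200 camera calls.

## Working session

There is one attempt and no reset: what is moved stays moved. The work goes in short steps, Python scripts to look and compute and a tool call to move; the robot and the scene stay as the last step left them, time stands still between calls to the robot, and variables do not carry over. Pictures are saved under pics/ and viewed, about 12 in all and at most 16, crops included, and the job is handed in when it is done.

Besides the shell and the picture viewer there is one more tool, called after "Call:" as name(argument=value, ...) on one line, values as JSON. apply_moves: Moves the arm, as the interface text tells. Its arguments: {"type":"object","properties":{"moves":{"type":"array"},"hand":{"type":"number"}},"required":["moves"]}

```bash
mkdir -p pics
cat > h.py <<'E'
import numpy as np, cv2
from workcell import telemetry, cams, workorder
def snap(name, tag):
    c=cams.camera(name); cv2.imwrite(f'pics/{tag}.png', c['color'][:,:,::-1]); np.save(f'pics/{tag}.npy', c, allow_pickle=True); return c
def load(tag): return np.load(f'pics/{tag}.npy',allow_pickle=True).item()
def ray(c,u,v,z):
    f=240/np.tan(np.radians(c['fovy'])/2); M=c['camera_from_world']; R=M[:3,:3]; o=-R.T@M[:3,3]
    d=R.T@np.array([(u-c['cx'])/f,(v-c['cy'])/f,1]); return o+d*(z-o[2])/d[2]
def proj(c,p):
    f=240/np.tan(np.radians(c['fovy'])/2); M=c['camera_from_world']; q=M[:3,:3]@np.array(p)+M[:3,3]
    return q[:2]/q[2]*f+[c['cx'],c['cy']]
E
python3 - <<'E'
from h import *
for n in('top','scene'):
    c=snap(n,n+'0'); M=c['camera_from_world']; print(n,c['fovy'],c['cx'],c['cy'],-M[:3,:3].T@M[:3,3],M[2,:3])
print(telemetry.get_obs())
E
```

```text
top 50.06368557722212 315.2237456919964 240.7141927730305 [ 0.25204053 -0.02606174  1.35220008] [ 0.19040424 -0.00904242 -0.98166413]
scene 42.00660121874559 311.4579782079666 242.94399773504688 [-0.24808395 -0.81284205  0.86826998] [ 0.55857669  0.58145503 -0.59152525]
{'clock': 0.1, 'joint_pos': array([1.25597805e+00, 2.41304596e-01, 3.87242089e-03, 1.33520013e+00,
       4.51667085e-05, 1.57083299e+00]), 'joint_vel': array([ 3.95043175e-07, -3.93258101e-03,  3.58218909e-03,  6.39169789e-04,
       -1.27208257e-04, -5.06915377e-04]), 'tau': array([-5.52815470e-05, -3.73138511e+01,  2.53009665e+01,  1.08334981e-02,
       -3.81546374e-05,  1.15106623e-06]), 'eef_pos': array([0.15464615, 0.47492862, 0.24752359]), 'tool_rot': array([ 8.09221069e-01,  5.87503548e-01, -7.56106238e-04,  5.21075703e-04]), 'ft_force': array([-0.53922841, -0.47467056, -0.84291938]), 'ft_torque': array([-0.04444069, -0.00859159,  0.02133581]), 'grip_width': 0.08547082499249191}
```

View pics/top0.png

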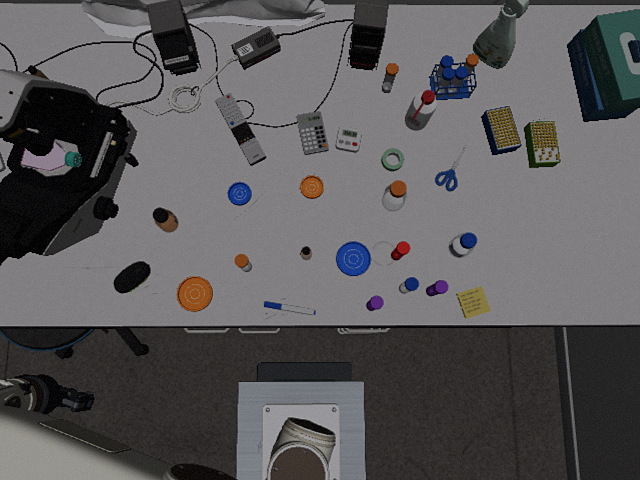

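View pics/scene0.png

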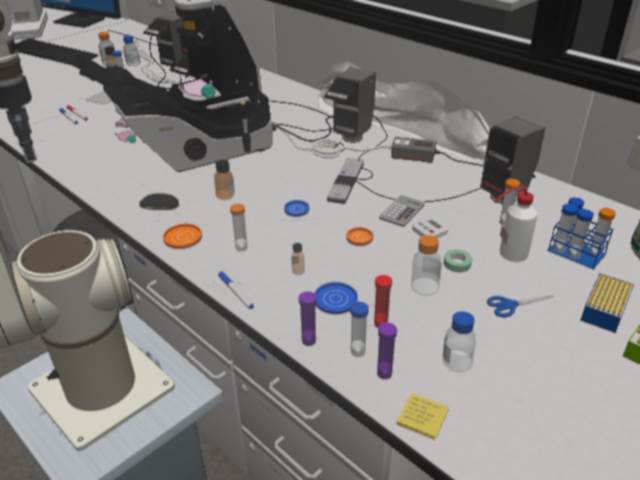

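The top view shows these. Orange caps: bottle (398,188), tube (241,260), and a back tube (391,70) plus one in the rack (472,62). Blue caps: bottle (468,240), tube (412,284), and rack tubes (447-463,62-74). Look-alikes to leave: purple tubes (375,303) and (437,288), red tube (401,249). Stands: blue small (239,193), orange small (312,187), blue large (353,259), orange large (195,293). Brown bottles: (163,219) and (306,252). I choose the near ones and will check them in a crop.

```bash
cat > m.py <<'E'
from h import *
def blob(c,u,v,col,r=28):
    hsv=cv2.cvtColor(c['color'],cv2.COLOR_RGB2HSV)
    m=cv2.inRange(hsv,*(((5,120,90),(20,255,255)) if col=='o' else ((102,120,50),(122,255,255))))
    w=np.zeros_like(m); w[max(0,v-r):v+r,max(0,u-r):u+r]=255
    cs,_=cv2.findContours(m&w,cv2.RETR_EXTERNAL,cv2.CHAIN_APPROX_NONE)
    k=max(cs,key=cv2.contourArea); return cv2.fitEllipse(cv2.convexHull(k)),cv2.contourArea(k)
# name: colour, top px, scene px, z of silhouette centre
T={'ob':('o',(398,188),(428,244),.112),'bb':('b',(468,240),(462,323),.099),'ot':('o',(241,260),(237,211),.107),'bt':('b',(412,284),(359,310),.107),
'Sbl':('b',(353,259),(336,297),.010),'Sol':('o',(195,293),(183,236),.010),'Sbs':('b',(239,193),(296,208),.010),'Sos':('o',(312,187),(360,236),.010)}
E
python3 - <<'E'
from m import *
a,b=load('top0'),load('scene0')
for n,(col,t,s,z) in T.items():
    o=[]
    for c,p in((a,t),(b,s)):
        e,A=blob(c,*p,col); q=ray(c,*e[0],z); o.append(q[:2].round(4)); o.append(np.round(e[0]+e[1],1)); 
    print(n,*o)
for n,p,z in(('dropper',(306,250),.072),('amber',(160,214),.101),('red',(403,246),.11),('pur1',(375,301),.11),('pur2',(439,286),.11),('back',(392,68),.11)):
    print(n,ray(a,*p,z)[:2].round(3))
i=a['color'][160:330,150:500,::-1]; i=cv2.resize(i,None,fx=2.2,fy=2.2,interpolation=2); cv2.imwrite('pics/c1.png',i)
E
```

```text
ob [ 0.6289 -0.2456] [398.  187.4  14.5  15.4] [ 0.6277 -0.2426] [428.1 243.7  18.8  19.9]
bb [ 0.4975 -0.4203] [468.8 239.7  14.3  14.9] [ 0.4966 -0.4168] [462.7 322.   20.8  22.4]
ot [0.4456 0.1449] [240.7 260.   12.4  13.3] [0.4469 0.1471] [237.2 208.8  10.5  13.1]
bt [ 0.3876 -0.2718] [411.6 283.4  12.9  13.2] [ 0.3852 -0.2302] [341.9 300.   29.9  53.9]
Sbl [ 0.4649 -0.1383] [353.  258.3  34.2  34.5] [ 0.462  -0.1536] [339.8 300.4  32.1  53. ]
Sol [0.3733 0.2775] [194.  293.2  34.1  35.8] [0.371  0.2752] [181.9 235.4  23.4  38.3]
Sbs [0.6437 0.1675] [239.  193.1  22.5  23.4] [0.6412 0.1651] [296.2 207.7  13.3  23.3]
Sos [ 0.6636 -0.0285] [311.5 186.1  21.9  23.2] [ 0.6604 -0.03  ] [359.2 235.7  16.9  25.9]
dropper [ 0.476 -0.014]
amber [0.563 0.35 ]
red [ 0.48  -0.254]
pur1 [ 0.345 -0.181]
pur2 [ 0.381 -0.338]
back [ 0.957 -0.241]
```

View pics/c1.png

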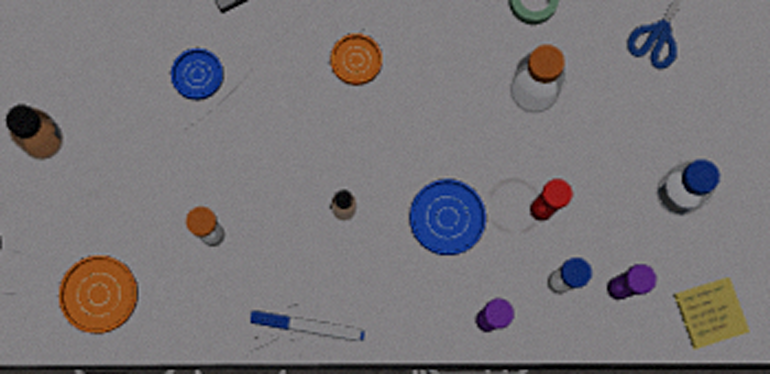

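The crop confirms the picks: the near bottle and tube for each colour, with the purple and red tubes left alone. The two views agree within 2-4 mm. First I turn the tool so its x axis lies along world x.

Call:
apply_moves(moves=[[[0,0,0,8],[0,0,0,8],[0,0,0,8],[0,0,0,8],[0,0,0,8],[0,0,0,8],[0,0,0,8],[0,0,0,8],[0,0,0,8],[0,0,0,0]]], hand=1)

```text
clock: 1.1
eef_pos: [0.1535, 0.4714, 0.2419]
tool_rot: [1.0, -0.026, -0.002, 0.007]
ft_force: [0.3, 0.5, -0.2]
grip_width: 0.0853
```

Call:
apply_moves(moves=[[[0,0,0,-3],[30,33,0,0],[30,33,0,0],[30,33,0,0],[30,33,0,0],[30,33,0,0],[30,33,0,0],[30,33,0,0],[30,33,0,0],[0,0,0,0]]])

```text
clock: 2.1
eef_pos: [0.4063, 0.2039, 0.2416]
tool_rot: [1.0, 0.022, -0.003, 0.008]
ft_force: [-1.2, 0.3, -0.4]
grip_width: 0.0855
```

Call:
apply_moves(moves=[[[15,20,0,2.5],[15,20,0,0],[10,15,0,0],[0,3,0,0],[0,0,20,0],[0,0,20,0],[0,0,20,0],[0,0,10,0],[0,0,0,0],[0,0,0,0]]])

```text
clock: 3.1
eef_pos: [0.4442, 0.1471, 0.1693]
tool_rot: [1.0, 0.01, -0.005, 0.007]
ft_force: [-0.3, -0.6, -0.2]
grip_width: 0.0855
```

Call:
apply_moves(moves=[[[2,1,15,1],[0,0,15,0],[0,0,15,0],[0,0,12,0],[0,0,8,0],[0,0,4,0],[0,0,0,0],[0,0,0,0],[0,0,0,0],[0,0,0,0]]])

```text
clock: 4.1
eef_pos: [0.4521, 0.1496, 0.1072]
tool_rot: [1.0, 0.004, 0.003, 0.004]
ft_force: [-0.1, 0.2, 0.0]
grip_width: 0.0856
```

Run:
```python
from h import *
c=snap('scene','s1');o=telemetry.get_obs();print(o['eef_pos'],o['tool_rot'],o['ft_force'])
cv2.imwrite('pics/c2.png',cv2.resize(c['color'][120:270,140:340,::-1],None,fx=3,fy=3,interpolation=2))
```

```text
[0.45221037 0.149624   0.10728505] [0.99997924 0.00409533 0.00331327 0.00371016] [ 0.08402217  0.52046759 -0.60756706]
```

View pics/c2.png

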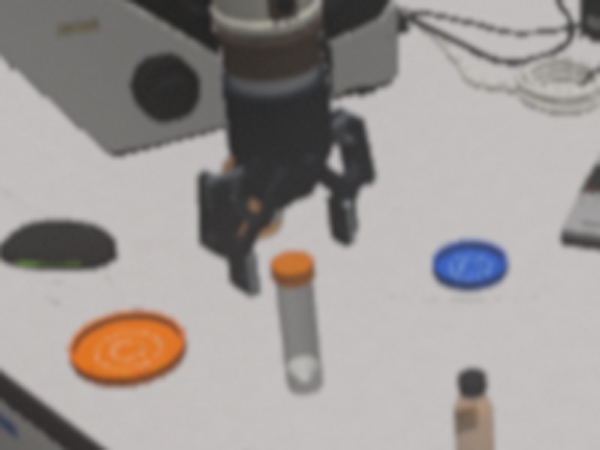

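The tube's cap sits centred between the fingertips. I shift a little, go lower and close.

Call:
apply_moves(moves=[[[-3,2,3,0],[-3,2,3,0],[0,0,0,0],[0,0,0,0],[0,0,0,0],[0,0,0,0],[0,0,0,0],[0,0,0,0],[0,0,0,0],[0,0,0,0]]])

```text
clock: 5.15
eef_pos: [0.4459, 0.1451, 0.1011]
tool_rot: [1.0, 0.004, 0.004, 0.004]
ft_force: [0.1, 0.4, 0.2]
grip_width: 0.0855
```

Call:
apply_moves(moves=[[[0,0,0,0],[0,0,0,0],[0,0,0,0],[0,0,0,0],[0,0,0,0],[0,0,0,0],[0,0,0,0],[0,0,0,0],[0,0,0,0],[0,0,0,0]]], hand=-1)

```text
clock: 6.15
eef_pos: [0.446, 0.1452, 0.1014]
tool_rot: [1.0, 0.004, 0.004, 0.004]
ft_force: [-0.6, 0.6, 0.6]
grip_width: 0.0314
```

Call:
apply_moves(moves=[[[0,0,-10,0],[0,0,-20,0],[0,0,-25,0],[10,8,-5,0],[25,20,0,0],[30,25,0,0],[30,25,0,0],[30,25,0,0],[15,12,0,0],[0,0,0,0]]])

```text
clock: 7.15
eef_pos: [0.5936, 0.0246, 0.166]
tool_rot: [1.0, 0.005, 0.005, 0.004]
ft_force: [-0.7, 0.2, -0.5]
grip_width: 0.0309
```

Call:
apply_moves(moves=[[[20,15,0,0],[20,15,0,0],[15,10,0,0],[10,7,0,0],[0,0,0,0],[0,0,0,0],[0,0,0,0],[0,0,0,0],[0,0,0,0],[0,0,0,0]]])

```text
clock: 8.15
eef_pos: [0.6547, -0.0208, 0.1632]
tool_rot: [1.0, 0.007, -0.001, 0.004]
ft_force: [0.7, -0.9, -0.1]
grip_width: 0.0311
```

Call:
apply_moves(moves=[[[4,4,0,0],[4,4,0,0],[0,0,10,0],[0,0,12,0],[0,0,12,0],[0,0,10,0],[0,0,5,0],[0,0,0,0],[0,0,0,0],[0,0,0,0]]])

```text
clock: 9.15
eef_pos: [0.662, -0.0296, 0.1079]
tool_rot: [1.0, 0.007, -0.003, 0.003]
ft_force: [-0.4, -0.2, -0.1]
grip_width: 0.0309
```

Run:
```python
from h import *
c=snap('scene','s2');o=telemetry.get_obs();print(o['eef_pos'],o['tool_rot'],o['ft_force'])
cv2.imwrite('pics/c3.png',cv2.resize(c['color'][100:280,260:460,::-1],None,fx=3,fy=3,interpolation=2))
```

```text
[ 0.66218771 -0.02953746  0.10812706] [ 0.99996521  0.00710338 -0.00270842  0.00343213] [ 0.56538179 -0.04607141  0.70158975]
```

View pics/c3.png

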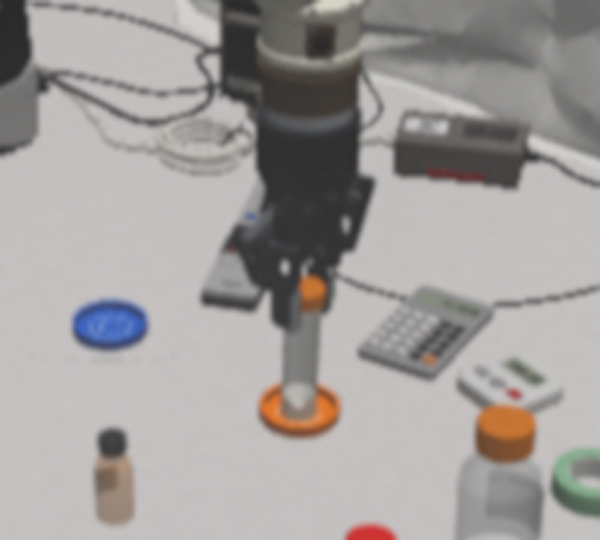

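The tube is centred over the small orange stand with a gap of about 2-3 mm. I set it down and release.

Call:
apply_moves(moves=[[[0,0,1.5,0],[0,0,1,0],[0,0,1,0],[0,0,0,0],[0,0,0,0],[0,0,0,0],[0,0,0,0],[0,0,0,0],[0,0,0,0],[0,0,0,0]]])

```text
clock: 10.2
eef_pos: [0.6634, -0.0296, 0.1064]
tool_rot: [1.0, 0.007, -0.001, 0.004]
ft_force: [-0.2, 0.9, -0.5]
grip_width: 0.0311
```

Call:
apply_moves(moves=[[[0,0,0,0],[0,0,0,0],[0,0,0,0],[0,0,0,0],[0,0,0,0],[0,0,0,0],[0,0,0,0],[0,0,-10,0],[0,0,-15,0],[0,0,-20,0]]], hand=1)

```text
clock: 11.2
eef_pos: [0.6613, -0.0291, 0.1503]
tool_rot: [1.0, 0.007, -0.004, 0.003]
ft_force: [-0.9, 0.1, 0.4]
grip_width: 0.0855
```

Call:
apply_moves(moves=[[[0,0,-20,0],[0,0,-15,0],[-5,30,0,0],[-7,40,0,0],[-7,40,0,0],[-7,40,0,0],[-7,40,0,0],[-2,20,0,0],[0,0,0,0],[0,0,0,0]]])

```text
clock: 12.2
eef_pos: [0.6335, -0.2457, 0.2028]
tool_rot: [1.0, 0.009, 0.005, 0.005]
ft_force: [-0.5, 0.1, 0.2]
grip_width: 0.0853
```

Run:
```python
from h import *
c=snap('scene','s3');o=telemetry.get_obs();print(o['eef_pos'],o['tool_rot'])
cv2.imwrite('pics/c4.png',cv2.resize(c['color'][120:320,300:520,::-1],None,fx=2.5,fy=2.5,interpolation=2))
```

```text
[ 0.63358272 -0.24547479  0.20279389] [0.99992892 0.00946379 0.00515682 0.00509872]
```

View pics/c4.png

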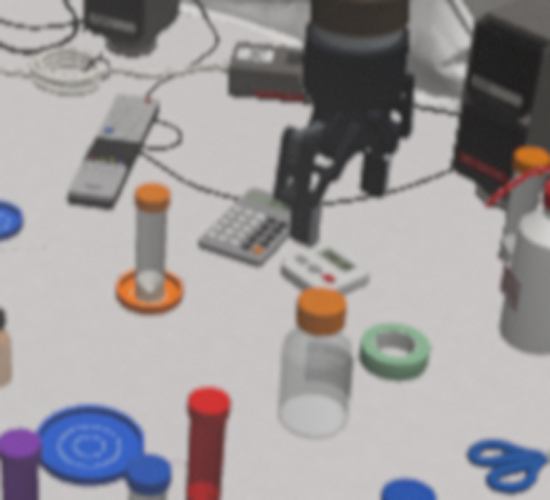

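The orange tube stands upright in its stand at crop pixel (150,290). The gripper is above the orange bottle, so I descend.

Call:
apply_moves(moves=[[[-5,-1,10,1],[0,0,20,0],[0,0,20,0],[0,0,20,0],[0,0,15,0],[0,0,5,0],[0,0,0,0],[0,0,0,0],[0,0,0,0],[0,0,0,0]]])

```text
clock: 13.25
eef_pos: [0.6353, -0.2318, 0.1162]
tool_rot: [1.0, 0.009, 0.009, 0.005]
ft_force: [-0.2, -0.4, 0.1]
grip_width: 0.0855
```

Call:
apply_moves(moves=[[[-4,6,0,0],[-3,6,2,0],[0,0,2,0],[0,0,0,0],[0,0,0,0],[0,0,0,0],[0,0,0,0],[0,0,0,0],[0,0,0,0],[0,0,0,0]]])

```text
clock: 14.25
eef_pos: [0.6286, -0.2463, 0.1136]
tool_rot: [1.0, 0.009, 0.011, 0.006]
ft_force: [0.0, -0.1, 0.1]
grip_width: 0.0851
```

Call:
apply_moves(moves=[[[0,-2,2,0],[0,0,1,0],[0,0,0,0],[0,0,0,0],[0,0,0,0],[0,0,0,0],[0,0,0,0],[0,0,0,0],[0,0,0,0],[0,0,0,0]]])

```text
clock: 15.25
eef_pos: [0.6287, -0.244, 0.1103]
tool_rot: [1.0, 0.009, 0.011, 0.006]
ft_force: [0.4, -0.2, -0.5]
grip_width: 0.0856
```

Call:
apply_moves(moves=[[[0,0,0,0],[0,0,0,0],[0,0,0,0],[0,0,0,0],[0,0,0,0],[0,0,0,0],[0,0,0,0],[0,0,0,0],[0,0,0,0],[0,0,0,0]]], hand=-1)

```text
clock: 16.25
eef_pos: [0.627, -0.2442, 0.1113]
tool_rot: [1.0, 0.009, 0.009, 0.006]
ft_force: [-2.3, 0.4, 1.5]
grip_width: 0.0405
```

Call:
apply_moves(moves=[[[0,0,-5,0],[0,0,-15,0],[0,0,-25,0],[0,0,-25,0],[0,0,-25,0],[0,0,-15,0],[-5,-10,0,0],[-10,-20,0,0],[-15,-30,0,0],[-15,-30,0,0]]])

```text
clock: 17.25
eef_pos: [0.5761, -0.1509, 0.2106]
tool_rot: [1.0, 0.006, 0.003, 0.002]
ft_force: [1.3, 0.3, -4.0]
grip_width: 0.0398
```

Call:
apply_moves(moves=[[[-15,-32,0,0],[-16,-32,0,0],[-16,-32,0,0],[-16,-32,0,0],[-16,-32,0,0],[-16,-32,0,0],[-16,-32,0,0],[-16,-32,0,0],[-16,-32,0,0],[-15,-30,0,0]]])

```text
clock: 18.25
eef_pos: [0.3912, 0.1814, 0.1958]
tool_rot: [1.0, 0.007, -0.008, -0.001]
ft_force: [0.7, 0.3, -3.7]
grip_width: 0.0406
```

Call:
apply_moves(moves=[[[-5,-30,0,0],[-5,-25,0,0],[-5,-20,0,0],[-4,-15,0,0],[0,-5,0,0],[0,0,0,0],[0,0,0,0],[0,0,0,0],[0,0,0,0],[0,0,0,0]]])

```text
clock: 19.25
eef_pos: [0.3576, 0.2788, 0.1878]
tool_rot: [1.0, 0.012, -0.014, 0.001]
ft_force: [0.3, 1.1, -2.7]
grip_width: 0.0402
```

Call:
apply_moves(moves=[[[7,1,0,1.4],[7,1,5,0],[0,0,12,0],[0,0,15,0],[0,0,15,0],[0,0,10,0],[0,0,5,0],[0,0,0,0],[0,0,0,0],[0,0,0,0]]])

```text
clock: 20.25
eef_pos: [0.3768, 0.276, 0.1233]
tool_rot: [1.0, -0.004, -0.012, 0.0]
ft_force: [-0.3, -0.8, -4.0]
grip_width: 0.0402
```

Run:
```python
from h import *
c=snap('scene','s4');o=telemetry.get_obs();print(o['eef_pos'],o['tool_rot'],o['ft_force'])
cv2.imwrite('pics/c5.png',cv2.resize(c['color'][100:270,110:290,::-1],None,fx=3,fy=3,interpolation=2))
```

```text
[0.3769573  0.27609265 0.1234269 ] [ 9.99925169e-01 -4.47839285e-03 -1.13819333e-02  2.28786493e-04] [ 0.35605659 -0.62332231 -2.62308544]
```

View pics/c5.png

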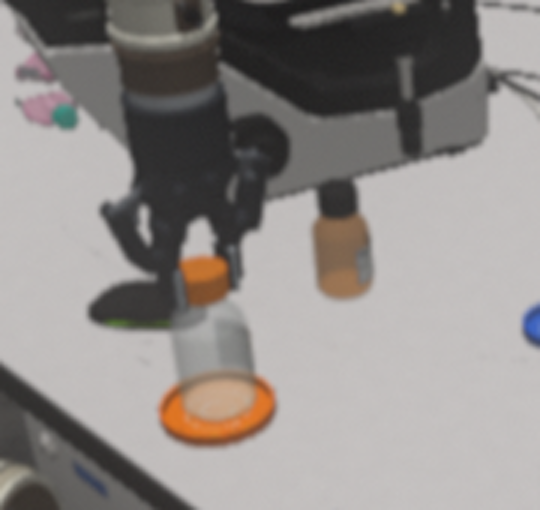

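The bottle is over the large orange stand with about 8 mm of clearance and inside the rim. I lower it gently.

Call:
apply_moves(moves=[[[-1,0,2,0],[-1,0,2,0],[0,0,1.5,0],[0,0,1,0],[0,0,0,0],[0,0,0,0],[0,0,0,0],[0,0,0,0],[0,0,0,0],[0,0,0,0]]])

```text
clock: 21.3
eef_pos: [0.3753, 0.2768, 0.1178]
tool_rot: [1.0, -0.004, -0.01, -0.001]
ft_force: [-0.4, 0.3, -3.1]
grip_width: 0.04
```

Call:
apply_moves(moves=[[[0,0,1.5,0],[0,0,0.5,0],[0,0,0.5,0],[0,0,0,0],[0,0,0,0],[0,0,0,0],[0,0,0,0],[0,0,0,0],[0,0,0,0],[0,0,0,0]]])

```text
clock: 22.3
eef_pos: [0.3755, 0.2772, 0.1162]
tool_rot: [1.0, -0.004, -0.01, -0.001]
ft_force: [-0.3, -0.3, -0.6]
grip_width: 0.0398
```

The force has dropped from about -3 to -0.6 N, so the stand now bears the bottle. I release.

Call:
apply_moves(moves=[[[0,0,0.5,0],[0,0,0,0],[0,0,0,0],[0,0,0,0],[0,0,0,0],[0,0,0,0],[0,0,0,0],[0,0,-10,0],[0,0,-15,0],[0,0,-20,0]]], hand=1)

```text
clock: 23.3
eef_pos: [0.3758, 0.2766, 0.1614]
tool_rot: [1.0, -0.004, -0.011, -0.0]
ft_force: [-0.6, 0.7, -0.1]
grip_width: 0.0853
```

Call:
apply_moves(moves=[[[0,0,-20,0],[0,0,-20,0],[0,0,-20,0],[0,20,-10,0],[0,30,0,0],[0,40,0,0],[0,40,0,0],[0,40,0,0],[0,40,0,0],[0,40,0,0]]])

```text
clock: 24.3
eef_pos: [0.3793, 0.0243, 0.2445]
tool_rot: [1.0, 0.002, -0.002, -0.005]
ft_force: [1.0, -0.6, 0.4]
grip_width: 0.0848
```

Call:
apply_moves(moves=[[[1,40,0,0],[1,40,0,0],[1,40,0,0],[1,40,0,0],[1,40,0,0],[1,35,0,0],[1,25,0,0],[0,15,0,0],[0,5,0,0],[0,0,0,0]]])

```text
clock: 25.3
eef_pos: [0.3854, -0.2729, 0.2509]
tool_rot: [1.0, -0.003, 0.004, -0.002]
ft_force: [-0.4, 0.6, -0.7]
grip_width: 0.0855
```

Call:
apply_moves(moves=[[[0,0,0,0],[0,0,0,0],[0,0,0,0],[0,0,0,0],[0,0,0,0],[0,0,0,0],[0,0,0,0],[0,0,0,0],[0,0,0,0],[0,0,0,0]]])

```text
clock: 26.3
eef_pos: [0.3857, -0.2689, 0.2518]
tool_rot: [1.0, 0.0, 0.004, -0.003]
ft_force: [0.2, -0.8, 0.2]
grip_width: 0.0855
```

Run:
```python
from h import *
c=snap('scene','s5');o=telemetry.get_obs();print(o['eef_pos'],o['tool_rot'],o['ft_force'])
cv2.imwrite('pics/c6.png',cv2.resize(c['color'][150:400,150:500,::-1],None,fx=2.2,fy=2.2,interpolation=2))
```

```text
[ 0.38574699 -0.26892286  0.25181875] [ 9.99987379e-01  1.74050435e-04  4.30983564e-03 -2.57622615e-03] [ 0.16662062  0.58204505 -0.3705689 ]
```

View pics/c6.png

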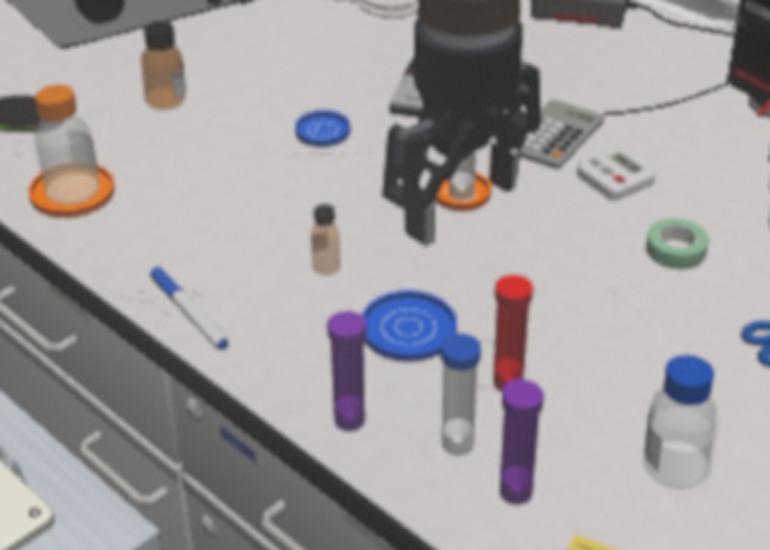

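The orange bottle stands in its stand. The blue tube's cap is at crop (461,350), the purple ones at (522,395) and (347,325), and the red at (513,288).

Call:
apply_moves(moves=[[[1,2,10,0],[0,0,20,0],[0,0,25,0],[0,0,20,0],[0,0,10,0],[0,0,0,0],[0,0,0,0],[0,0,0,0],[0,0,0,0],[0,0,0,0]]])

```text
clock: 27.35
eef_pos: [0.3891, -0.2725, 0.164]
tool_rot: [1.0, -0.0, 0.006, -0.001]
ft_force: [-0.1, -0.6, -0.1]
grip_width: 0.0852
```

Run:
```python
from h import *
c=load('s5'); print(ray(c,150+461/2.2,150+350/2.2,.107))
```

```text
[ 0.38917701 -0.26961753  0.107     ]
```

Consistent: (0.388, -0.270).

Call:
apply_moves(moves=[[[-1,-2,10,0],[0,0,15,0],[0,0,15,0],[0,0,10,0],[0,0,5,0],[0,0,0,0],[0,0,0,0],[0,0,0,0],[0,0,0,0],[0,0,0,0]]])

```text
clock: 28.35
eef_pos: [0.3907, -0.2712, 0.1086]
tool_rot: [1.0, -0.0, 0.009, 0.001]
ft_force: [-0.5, -0.2, 0.1]
grip_width: 0.0857
```

Call:
apply_moves(moves=[[[-2,0,4,0],[-1,0,3,0],[0,0,0,0],[0,0,0,0],[0,0,0,0],[0,0,0,0],[0,0,0,0],[0,0,0,0],[0,0,0,0],[0,0,0,0]]])

```text
clock: 29.35
eef_pos: [0.388, -0.2715, 0.1016]
tool_rot: [1.0, -0.0, 0.01, 0.001]
ft_force: [-0.1, 0.3, -0.0]
grip_width: 0.0856
```

Call:
apply_moves(moves=[[[0,0,0,0],[0,0,0,0],[0,0,0,0],[0,0,0,0],[0,0,0,0],[0,0,0,0],[0,0,0,0],[0,0,0,0],[0,0,0,0],[0,0,0,0]]], hand=-1)

```text
clock: 30.35
eef_pos: [0.3881, -0.2717, 0.1019]
tool_rot: [1.0, -0.0, 0.01, 0.002]
ft_force: [0.8, -0.5, 0.5]
grip_width: 0.0312
```

Call:
apply_moves(moves=[[[0,0,-5,0],[0,0,-15,0],[0,0,-25,0],[0,0,-30,0],[0,0,-30,0],[0,0,-30,0],[0,0,-20,0],[0,-10,0,0],[5,-20,0,0],[10,-30,0,0]]])

```text
clock: 31.35
eef_pos: [0.3979, -0.21, 0.2621]
tool_rot: [1.0, -0.003, 0.008, 0.0]
ft_force: [0.7, -0.3, -1.5]
grip_width: 0.0312
```

Call:
apply_moves(moves=[[[20,-35,0,0],[23,-35,0,0],[23,-35,0,0],[23,-35,0,0],[23,-35,0,0],[23,-35,0,0],[23,-35,0,0],[23,-35,0,0],[15,-30,0,0],[0,0,0,0]]])

```text
clock: 32.35
eef_pos: [0.593, 0.1214, 0.2488]
tool_rot: [1.0, -0.001, -0.003, -0.001]
ft_force: [0.2, -1.4, -0.3]
grip_width: 0.031
```

Remaining: dx +49, tool y -45.

Call:
apply_moves(moves=[[[15,-15,0,0],[17,-15,0,0],[12,-10,0,0],[5,-5,5,0],[0,0,20,0],[0,0,25,0],[0,0,20,0],[0,0,10,0],[0,0,0,0],[0,0,0,0]]])

```text
clock: 33.35
eef_pos: [0.6317, 0.1662, 0.1541]
tool_rot: [1.0, -0.001, -0.013, 0.002]
ft_force: [-0.1, 0.2, -0.6]
grip_width: 0.0314
```

Call:
apply_moves(moves=[[[6,0,5,0],[6,0,10,0],[2,0,12,0],[0,0,8,0],[0,0,5,0],[0,0,0,0],[0,0,0,0],[0,0,0,0],[0,0,0,0],[0,0,0,0]]])

```text
clock: 34.35
eef_pos: [0.648, 0.1662, 0.1138]
tool_rot: [1.0, -0.001, -0.01, 0.002]
ft_force: [-0.0, -0.4, -0.3]
grip_width: 0.0309
```

Run:
```python
from h import *
c=snap('scene','s6');o=telemetry.get_obs();print(o['eef_pos'],o['tool_rot'],o['ft_force'])
cv2.imwrite('pics/c7.png',cv2.resize(c['color'][100:250,200:400,::-1],None,fx=3,fy=3,interpolation=2))
```

```text
[0.64805158 0.16623606 0.11387718] [ 0.99994582 -0.00146571 -0.0101903   0.00154156] [-0.1222189   0.31348706  0.22606782]
```

View pics/c7.png

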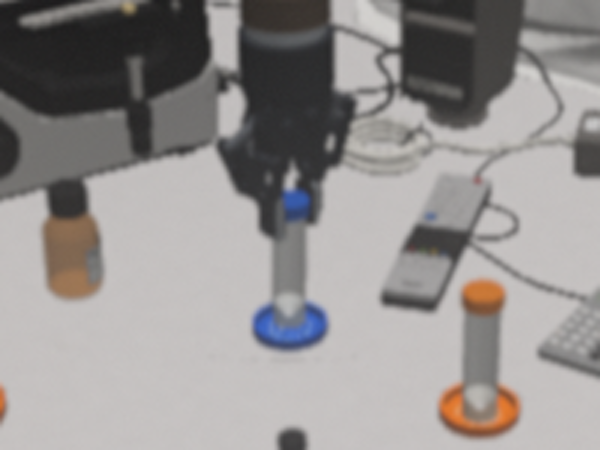

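The blue tube's base is over the small blue stand at crop (290,322), and the orange tube is still upright in its own. I lower it.

Call:
apply_moves(moves=[[[-1,0,3,0],[-1,0,2,0],[0,0,1.5,0],[0,0,0.5,0],[0,0,0,0],[0,0,0,0],[0,0,0,0],[0,0,0,0],[0,0,0,0],[0,0,0,0]]])

```text
clock: 35.4
eef_pos: [0.6459, 0.1663, 0.1069]
tool_rot: [1.0, -0.001, -0.01, 0.001]
ft_force: [0.4, 0.3, 0.1]
grip_width: 0.0314
```

Call:
apply_moves(moves=[[[0,0,0.7,0],[0,0,0,0],[0,0,0,0],[0,0,0,0],[0,0,0,0],[0,0,0,0],[0,0,0,0],[0,0,0,0],[0,0,0,0],[0,0,0,0]]])

```text
clock: 36.4
eef_pos: [0.6461, 0.1663, 0.1064]
tool_rot: [1.0, -0.001, -0.009, 0.001]
ft_force: [-0.1, -0.2, -0.0]
grip_width: 0.0313
```

Call:
apply_moves(moves=[[[0,0,0,0],[0,0,0,0],[0,0,0,0],[0,0,0,0],[0,0,0,0],[0,0,0,0],[0,0,0,0],[0,0,-10,0],[0,0,-15,0],[0,0,-20,0]]], hand=1)

```text
clock: 37.4
eef_pos: [0.6449, 0.1659, 0.1502]
tool_rot: [1.0, -0.001, -0.013, 0.002]
ft_force: [-0.2, 0.1, 0.5]
grip_width: 0.0852
```

Call:
apply_moves(moves=[[[0,0,-20,0],[0,0,-25,0],[0,0,-25,0],[0,20,-20,0],[0,30,0,0],[0,40,0,0],[-10,40,0,0],[-10,40,0,0],[-10,40,0,0],[-10,40,0,0]]])

```text
clock: 38.4
eef_pos: [0.6102, -0.0846, 0.2585]
tool_rot: [1.0, 0.005, -0.003, 0.001]
ft_force: [0.6, -0.3, 0.5]
grip_width: 0.0853
```

Call:
apply_moves(moves=[[[-12,38,0,0],[-12,38,0,0],[-12,38,0,0],[-12,38,0,0],[-12,38,0,0],[-12,38,0,0],[-12,35,0,0],[-12,30,0,0],[-12,25,0,0],[-5,15,0,0]]])

```text
clock: 39.4
eef_pos: [0.4932, -0.4363, 0.2708]
tool_rot: [1.0, 0.002, 0.003, 0.004]
ft_force: [1.1, 0.9, -0.9]
grip_width: 0.0851
```

Call:
apply_moves(moves=[[[0,0,0,0],[0,0,0,0],[0,0,0,0],[0,0,0,0],[0,0,0,0],[0,0,0,0],[0,0,0,0],[0,0,0,0],[0,0,0,0],[0,0,0,0]]])

```text
clock: 40.4
eef_pos: [0.4962, -0.432, 0.2722]
tool_rot: [1.0, 0.005, 0.003, 0.004]
ft_force: [-0.0, -0.3, 0.2]
grip_width: 0.0854
```

Run:
```python
from m import *
c=snap('scene','s7');o=telemetry.get_obs();print(o['eef_pos'],o['tool_rot'],o['ft_force'])
e,A=blob(c,462,323,'b');print(e,ray(c,*e[0],.099))
cv2.imwrite('pics/c8.png',cv2.resize(c['color'][130:400,230:560,::-1],None,fx=2,fy=2,interpolation=2))
```

```text
[ 0.4961874  -0.43208129  0.27225392] [0.99997505 0.00504012 0.00344106 0.00355691] [ 0.10880446 -1.16885225 -0.43590702]
((462.74249267578125, 321.986572265625), (20.75748062133789, 22.231870651245117), 112.15213012695312) [ 0.49679923 -0.4168762   0.099     ]
```

View pics/c8.png

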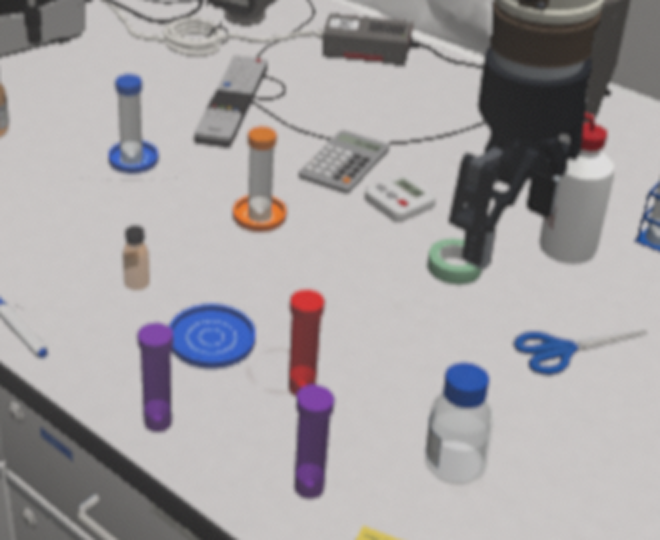

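Both tubes are upright in their stands, and the blue bottle stands clear at crop (465,385). I descend on it.

Call:
apply_moves(moves=[[[0,-7,5,0.5],[0,-6,20,0],[0,0,25,0],[0,0,25,0],[0,0,25,0],[0,0,10,0],[0,0,0,0],[0,0,0,0],[0,0,0,0],[0,0,0,0]]])

```text
clock: 41.45
eef_pos: [0.4985, -0.4225, 0.1638]
tool_rot: [1.0, -0.001, 0.007, 0.007]
ft_force: [-1.4, -1.1, 0.5]
grip_width: 0.0854
```

Call:
apply_moves(moves=[[[-1,-3,10,0],[-1,-1,15,0],[0,0,15,0],[0,0,12,0],[0,0,6,0],[0,0,0,0],[0,0,0,0],[0,0,0,0],[0,0,0,0],[0,0,0,0]]])

```text
clock: 42.45
eef_pos: [0.5, -0.4207, 0.1079]
tool_rot: [1.0, -0.0, 0.011, 0.01]
ft_force: [-0.2, -0.2, 0.2]
grip_width: 0.0856
```

Call:
apply_moves(moves=[[[-2,-2,4,0],[-1,0,4,0],[0,0,2,0],[0,0,0,0],[0,0,0,0],[0,0,0,0],[0,0,0,0],[0,0,0,0],[0,0,0,0],[0,0,0,0]]])

```text
clock: 43.45
eef_pos: [0.4974, -0.4191, 0.0977]
tool_rot: [1.0, -0.0, 0.012, 0.01]
ft_force: [0.5, -0.2, -0.5]
grip_width: 0.0853
```

Call:
apply_moves(moves=[[[0,0,0,0],[0,0,0,0],[0,0,0,0],[0,0,0,0],[0,0,0,0],[0,0,0,0],[0,0,0,0],[0,0,0,0],[0,0,0,0],[0,0,0,0]]], hand=-1)

```text
clock: 44.45
eef_pos: [0.4971, -0.4193, 0.0984]
tool_rot: [1.0, -0.001, 0.012, 0.011]
ft_force: [-1.1, -0.2, 1.1]
grip_width: 0.0395
```

Call:
apply_moves(moves=[[[0,0,-5,0],[0,0,-15,0],[0,0,-25,0],[0,0,-30,0],[0,0,-30,0],[0,0,-30,0],[0,0,-20,0],[0,0,-5,0],[0,0,0,0],[0,0,0,0]]])

```text
clock: 45.45
eef_pos: [0.4902, -0.4124, 0.2541]
tool_rot: [1.0, -0.0, 0.004, 0.004]
ft_force: [0.7, 0.3, -3.1]
grip_width: 0.0395
```

Call:
apply_moves(moves=[[[-1,-10,-5,0],[-2,-20,-5,0],[-3,-30,0,0],[-3,-35,0,0],[-3,-35,0,0],[-3,-35,0,0],[-3,-35,0,0],[-3,-30,0,0],[-3,-20,0,0],[0,0,0,0]]])

```text
clock: 46.45
eef_pos: [0.4568, -0.1451, 0.2511]
tool_rot: [1.0, -0.0, -0.007, -0.004]
ft_force: [-0.1, -0.3, -2.9]
grip_width: 0.0392
```

Call:
apply_moves(moves=[[[0,-10,0,0],[0,-10,0,0],[0,0,0,0],[0,0,0,0],[0,0,0,0],[0,0,0,0],[0,0,0,0],[0,0,0,0],[0,0,0,0],[0,0,0,0]]])

```text
clock: 47.45
eef_pos: [0.4561, -0.1254, 0.2498]
tool_rot: [1.0, -0.002, -0.008, -0.004]
ft_force: [-0.3, -1.0, -3.5]
grip_width: 0.0397
```

Call:
apply_moves(moves=[[[5,8,10,0],[5,7,20,0],[0,0,25,0],[0,0,25,0],[0,0,15,0],[0,0,5,0],[0,0,0,0],[0,0,0,0],[0,0,0,0],[0,0,0,0]]])

```text
clock: 48.45
eef_pos: [0.4684, -0.1442, 0.1447]
tool_rot: [1.0, -0.003, -0.006, -0.003]
ft_force: [-0.4, 0.7, -3.8]
grip_width: 0.0393
```

Call:
apply_moves(moves=[[[-1,-2,8,0],[0,0,10,0],[0,0,8,0],[0,0,5,0],[0,0,2,0],[0,0,0,0],[0,0,0,0],[0,0,0,0],[0,0,0,0],[0,0,0,0]]])

```text
clock: 49.45
eef_pos: [0.468, -0.1421, 0.1103]
tool_rot: [1.0, -0.003, -0.004, -0.002]
ft_force: [-0.3, 0.1, -3.6]
grip_width: 0.0391
```

Run:
```python
from h import *
c=snap('scene','s8');o=telemetry.get_obs();print(o['eef_pos'],o['tool_rot'],o['ft_force'])
cv2.imwrite('pics/c9.png',cv2.resize(c['color'][170:390,240:460,::-1],None,fx=2.6,fy=2.6,interpolation=2))
```

```text
[ 0.46809312 -0.14207792  0.11033868] [ 0.99998675 -0.00256467 -0.00390456 -0.00216366] [ 0.09757824 -0.72603716 -2.61148094]
```

View pics/c9.png

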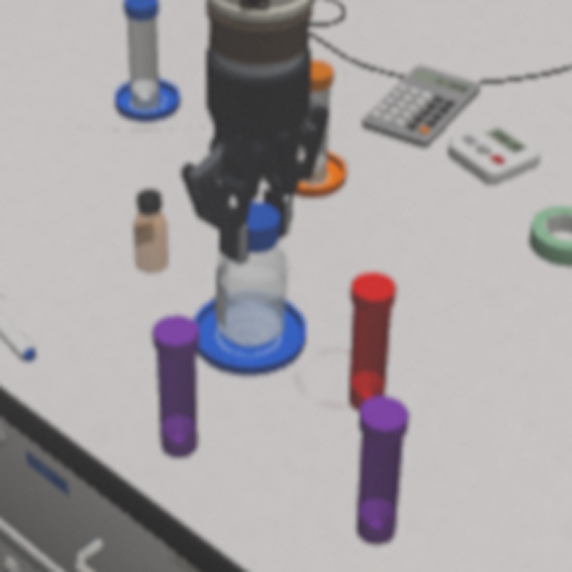

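The blue bottle is centred over the large blue stand, with about 8 mm to go.

Call:
apply_moves(moves=[[[-1,0,3,0],[-1,0,2,0],[0,0,1,0],[0,0,0.5,0],[0,0,0,0],[0,0,0,0],[0,0,0,0],[0,0,0,0],[0,0,0,0],[0,0,0,0]]])

```text
clock: 50.5
eef_pos: [0.4661, -0.1421, 0.1036]
tool_rot: [1.0, -0.003, -0.004, -0.002]
ft_force: [-0.0, -0.2, -2.4]
grip_width: 0.0394
```

Call:
apply_moves(moves=[[[0,0,0.7,0],[0,0,0.5,0],[0,0,0,0],[0,0,0,0],[0,0,0,0],[0,0,0,0],[0,0,0,0],[0,0,0,0],[0,0,0,0],[0,0,0,0]]])

```text
clock: 51.5
eef_pos: [0.4662, -0.1421, 0.103]
tool_rot: [1.0, -0.003, -0.003, -0.002]
ft_force: [-0.3, -0.4, -1.7]
grip_width: 0.0397
```

Call:
apply_moves(moves=[[[0,0,0.7,0],[0,0,0.5,0],[0,0,0.5,0],[0,0,0,0],[0,0,0,0],[0,0,0,0],[0,0,0,0],[0,0,0,0],[0,0,0,0],[0,0,0,0]]])

```text
clock: 52.5
eef_pos: [0.4662, -0.1421, 0.1029]
tool_rot: [1.0, -0.003, -0.003, -0.002]
ft_force: [-1.8, -0.1, 1.8]
grip_width: 0.0395
```

The force now pushes up at 1.8 N, so the bottle rests on the floor. I release, rise, and draw back.

Call:
apply_moves(moves=[[[0,0,0,0],[0,0,0,0],[0,0,0,0],[0,0,0,0],[0,0,0,0],[0,0,0,0],[0,0,0,0],[0,0,-10,0],[0,0,-15,0],[0,0,-20,0]]], hand=1)

```text
clock: 53.5
eef_pos: [0.4658, -0.1421, 0.1471]
tool_rot: [1.0, -0.003, -0.005, -0.002]
ft_force: [0.9, -1.4, -0.6]
grip_width: 0.0855
```

Call:
apply_moves(moves=[[[0,0,-20,0],[0,0,-25,0],[0,0,-25,0],[0,0,-25,0],[0,0,-20,0],[-25,0,0,0],[-30,0,0,0],[-30,0,0,0],[-20,0,0,0],[0,0,0,0]]])

```text
clock: 54.5
eef_pos: [0.3605, -0.1424, 0.2786]
tool_rot: [1.0, -0.002, 0.003, 0.0]
ft_force: [0.5, 0.5, -0.0]
grip_width: 0.0854
```

Call:
apply_moves(moves=[[[0,-20,0,0],[0,-30,0,0],[0,-35,0,0],[0,-30,0,0],[0,-20,0,0],[0,0,0,0],[0,0,0,0],[0,0,0,0],[0,0,0,0],[0,0,0,0]]])

```text
clock: 55.5
eef_pos: [0.3677, -0.0048, 0.2836]
tool_rot: [1.0, -0.005, 0.01, 0.001]
ft_force: [-0.9, -0.2, -0.3]
grip_width: 0.0855
```

Run:
```python
from m import *
a=snap('top','t9');b=snap('scene','s9');o=telemetry.get_obs();print(o['eef_pos'],o['clock'])
cv2.imwrite('pics/c10.png',cv2.resize(b['color'][130:400,120:460,::-1],None,fx=2.2,fy=2.2,interpolation=2))
a0=load('top0')
cv2.imwrite('pics/c11.png',cv2.resize(a['color'][160:330,140:500,::-1],None,fx=2.2,fy=2.2,interpolation=2))
```

```text
[ 0.36757867 -0.00467259  0.28357328] 55.6
```

View pics/c10.png

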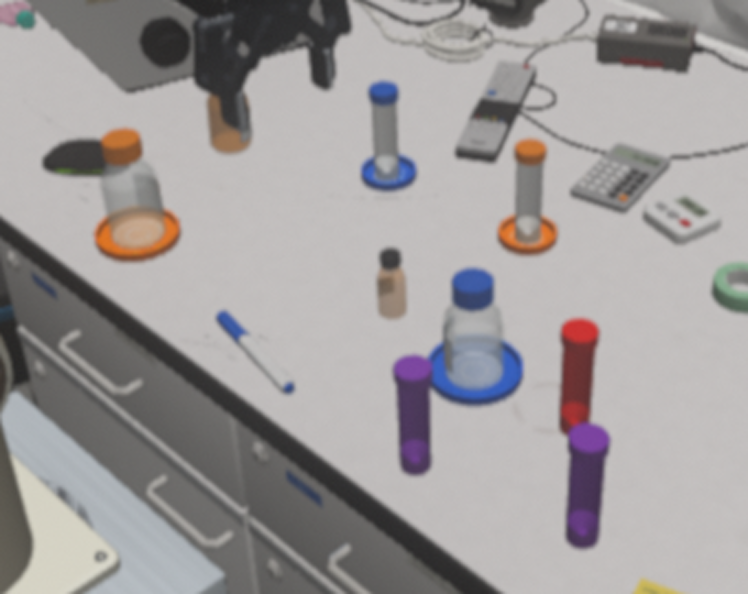

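View pics/c11.png

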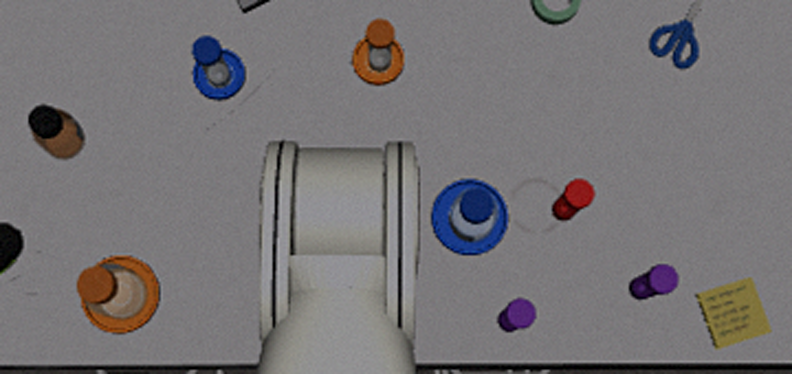

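All four stand upright inside their own stands in both views, and the bystanders have not moved. I run one numeric check and hand in.

Run:
```python
from m import *
a=load('t9')
for n,col,px,z,s in(('ob','o',(183,289),.116,(.372,.276)),('ot','o',(312,175),.111,(.662,-.029)),):
    e,_=blob(a,*px,col,9); print(n,ray(a,*e[0],z)[:2].round(3),s)
workorder.job_done()
```

```text
ob [0.374 0.282] (0.372, 0.276)
ot [ 0.657 -0.028] (0.662, -0.029)
the job is handed in; nothing more can be done
```

All four pieces are on the stands of their own cap's colour, bottles on the large stands and tubes on the small ones, and the job is handed in. It ended at 55.6 s on the robot's clock, against the 96 s limit.

- **Placing:** The wrist force showed each bottle resting on its stand's floor before I released it. The tubes were too light to register, so I set them down by height, to about 1 mm.
- **Final views:** In the top and scene pictures, all four stand upright inside the rims. The red and purple look-alikes and both brown bottles are where they were; the dropper bottle was hidden by the arm in the last top view but visible in the scene view. The tubes at the back were outside the last crops, and the arm never went near them.
- **Last numeric check:** I measured the orange caps against their stand centres. They are within about 6 mm, well inside the rims. I didn't measure the blue ones numerically, because their caps merge with the blue stands in the colour mask; I judged those by eye.
- **Disagreements:** The two cameras differed by 2–4 mm. Where the blue tube and the large blue stand ran together in the scene view, the automatic measurement was wrong, so I located the tube by hand and used the top view for the stand. The arm drifted up to 13 mm on one descent, which I corrected before gripping.

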